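Clamp a bench slat in the drilling jig with its pull latch

TASK

A wooden slat lies loose in the drilling jig on the bench. Slide the jig's wooden jaw up so that it presses the slat against the fence, swing the steel bail over so that its crossbar drops in behind the hooked keeper on the jaw, and press the latch lever down past centre until it lies flat, so that the slat stays clamped by itself. Leave the hammer, the screw tray, the tape measure and the offcut where they are.

Things in the scene. Friction and masses are not known exactly. Their poses are not given: they have to be found in the camera images.
- jig: Plywood base board, 380 x 150 x 18 mm, fixed to the bench, its long side across the robot's view. Origin: centre of its underside, on the bench; x along the board from the lever end to the jaw end, y across, z up ('jig frame'). A wooden fence 18 mm thick, 26 mm high stands on it, clamping face (facing +x) at x = 0. The slat lies between fence and jaw.
- lever_pivot (a point): Pivot axis (along jig y) of the latch lever, at x = -31.5, y = 0, z = 66 mm in the jig frame, on a steel bracket (x = -69 to -19 mm, 40 mm wide, up to 76 mm above the bench) behind the fence.
- lever (a joint): Lever angle (rad): 0 = flat, pointing to jig -x (closed stop), pi/2 = upright, 1.8 = open stop, leaning to +x. Rubber grip 24 mm wide, 12 mm thick, 40 to 125 mm from the pivot, between the bail's arms. Friction (2 N at the grip) holds it where it is left. With the bail tight, pressing it past centre (0.6 to 0.15 rad) takes about 7 N; let go at 0.45 it springs back, under 0.1 it stays down.
- lever_end (a point): Point on the lever's centre line 110 mm from its pivot, near the end of the grip.
- bail (a joint): Angle (rad) of the bail relative to the lever. The bail's elevation over the jig's +x direction is (joint bail) - (joint lever): 0 = level, pi/2 = upright. Folded back in line with the lever = 3.12, its limit. Light friction keeps it standing within about 40 degrees of upright; nearer level it falls by its own weight.
- bail_hinge (a point): Hinge of the bail on the lever (axis along jig y), 28 mm from the lever's pivot: at (x, z) = (-27.7, -4.2) mm from the pivot with the lever closed, turning with the lever.
- loop: The bail: U-shaped loop of 8 mm steel rod, two arms 64 mm apart (centres) and a crossbar. Origin: centre of the crossbar, 150 mm from the bail's hinge; x away from the hinge, y along the crossbar. Stretches a few mm when tight (30 N/mm). Jaw home: with the lever under about 1.3 it lands on top of the keeper's lip; with the lever forward (1.6 to 1.8) it drops past the lip with 15 mm to spare.
- jaw: Sliding wooden jaw, 98 mm wide, top 54 mm above the bench, between two rails 12 mm high; slides along jig x only (friction 2 N). Origin: on its top, at the foot of its keeper's +x face. It reaches from 30 mm before the origin (face that meets the slat) to 35 mm beyond it (end to push on). Clamped: origin at x = 90 mm in the jig frame; at the start 22 to 45 mm further out.
- keeper_top (a point): Middle of the top of the steel keeper on the jaw: a post 40 mm wide, 8 mm thick, 26 mm high, with a lip at the top that juts 9 mm to +x, its underside 20 mm above the jaw's top: a hook that opens to +x. The crossbar belongs under the lip, against the post's +x face.
- slat_mid (a point): Middle of the loose light wooden slat, 60 mm wide (along the jig's x), 200 mm long (along the jig's y), 28 mm high, lying flat on the board between fence and jaw. Its y axis is along its length. Pushed home against the fence, this point is at x = 30 mm in the jig frame.
- hammer_grip (a point): Bystander: grip of a hammer, 300 mm long, lying on the bench beyond the jig.
- screw_tray: Bystander: steel tray with screws, 150 x 110 x 40 mm. Origin: centre of its underside.
- tape: Bystander: black tape measure case, 75 x 42 x 68 mm. Origin: centre of its underside.
- offcut: Bystander: dark wood offcut, 140 x 60 x 30 mm. Origin: centre of its underside.
There are look-alikes about, which are no part of the job. Leave any turquoise or yellow look-alike of the part that bears slat_mid alone.

How it is judged:
On the way:
1. the bail's crossbar lies behind the keeper, below its lip, with the lever still raised (x of loop in the frame of jaw between 0.002 and 0.035 m and z of loop in the frame of jaw between 0 and 0.017 m and value of joint lever above 0.5 rad), for 0.2 s.
At the end, for the whole second after the job is handed in: Lever down (under 0.08 rad); crossbar in the keeper's hook (2-35 mm past its face, 0-17 mm above the jaw), pulling the jaw with over 20 N; jaw within 4 mm of clamped; slat flat on the board, its middle 26-34 mm from the fence, parallel to it within 0.05 rad (x of loop in the frame of jaw between 0.002 and 0.035 m and z of loop in the frame of jaw between 0 and 0.017 m and value of joint lever below 0.08 rad and contact force between loop and jaw above 20 N and x of jaw in the frame of jig below 0.094 m and x of slat_mid in the frame of jig between 0.026 and 0.034 m and z of slat_mid in the frame of jig below 0.036 m and angle between the y axis of slat_mid and the y axis of jig, either way round below 0.05 rad); the robot touches nothing.
It fails at once if the hammer is moved by more than 20 mm (distance of hammer_grip from where it was at the start of the episode above 0.02 m).
It fails at once if the screw tray is moved by more than 20 mm (distance of screw_tray from where it was at the start of the episode above 0.02 m).
It fails at once if the tape is moved by more than 20 mm (distance of tape from where it was at the start of the episode above 0.02 m).
It fails at once if the offcut is moved by more than 20 mm (distance of offcut from where it was at the start of the episode above 0.02 m).
It also fails if it takes over 64 s, if anything falls off the work surface, if the arm or the gripper's body presses on something with over 40 N, if the wrist force passes 120 N, or if a joint passes its speed limit or range.

ROBOT

A 6-joint arm with a two-finger parallel gripper is mounted at the origin on the work surface. World frame = base frame: x ahead of the robot, y to its left, z up, the work surface at z = 0. Lengths are in m, angles in rad, forces in N, time in s.
With the tool pointing down it reaches from about 0.35 to 0.85 m from the base axis. Payload 8.1 kg.
Tool frame: the origin (TCP) lies midway between the tips of the shut fingers; the grasp point (between the pads) lies behind it (bot.tcp_to_grasp is the z of the grasp point in the tool frame, in m); z points along the fingers, x is the direction in which the jaws open and shut, and the axes are right-handed (so a half turn about z gives the same grasp; the last joint's range is limited). The gripper opens to 93 mm and grips with 3 to 60 N. Pads are 15 mm wide; open, the fingers measure 128 mm over their backs; the gripper's body (75 mm by 188 mm) begins 65 mm behind the grasp point.
Start: joints at [-1.348, 0.13, 1.488, -0, 1.523, -0.085], TCP at [0.182, -0.572, 0.219] pointing down, gripper open.
Joint ranges: [-2.96, 2.96], [-0.89, 2.26], [0.02, 2.5], [-1.34, 4.48], [0, 2.73], [-2.66, 2.66]. Speed limits (rad/s): [2.39, 2.39, 2.79, 3.14, 3.14, 3.14].

INTERFACE

Orientations are given as [roll, pitch, yaw] about the fixed x, y, z axes, in that order (R = Rz(yaw) Ry(pitch) Rx(roll)).
In Python, from plant import bot, optics, nets gives the robot as it stands.
- The arm moves only by the tool arm_command, never from a script. Its argument "increments" is a list of rows, each a list of 6 numbers: the shift along the tool's x, y, z in mm, then the turn, a rotation vector about the tool's x, y, z in degrees. In form: [[dx, dy, dz, wx, wy, wz], ...]. A call has 1 to 8 rows; each row shifts and turns the pose as measured when the row begins, along the tool's axes as they then stand; what a row does not reach is not made up. A row lasts 1/10 s, in which the tool goes at most 50 mm and 8.59 degrees, less where a joint would pass 70% of its speed; a pose out of reach is approached as far as the arm can. A call with a gripper value outside its range is refused whole. "jaw" is the finger opening in mm, from 0 to 93, set as the call begins (left out, the last holds). The fingers move at their own pace and stop on an object; "newtons" is the grip in N (left out, the last holds). Time passes only in rows, so rows that do not move let the fingers close. It gives the time, the measured TCP pose, the force and the opening at its end, in the units of the state.
- bot.observe(): the state, without advancing time (a new reading comes with each control period).
- optics.get_image(name): name is "scene" or "top"; returns a dict with "frame" (420x560x3 uint8, blue, green, red), "fovy" (degrees; the focal length in pixels is half the picture's height over the tangent of half this angle, whatever the lens; pixels are square), "cx", "cy" (the principal point, pixels), "eye" and "orientation" of the camera in the world. Camera axes: x right, y up, looking along -z (the intrinsics and any distortion apply to the point x, -y, -z); pixel columns grow to the right and rows downward; lengths in m; the calibration is good to about 2 mm. A picture is of the moment at which its call begins. There is no depth.
- bot.finish_job(): hands the job in, once; it reports no verdict.
Trained networks look in a picture, given as the dict that the camera call returned (one of the last four; its "shot" number tells which), for a name from the list of things; names that differ only in an ending like _2 or _b are one class to them, and where a whole thing is asked for, a point or a joint stands for the part that bears it (a point fixed in the world has none). Each returns a list of dicts, best first, with "p" (0 to 1); they miss things now and then, are a little off and sometimes report something else, mostly with a low value. They report only what shows in the picture. A call takes as long as a camera call. They do not tell look-alikes from the thing itself.
- nets.silhouettes(picture, name): "region" (420x560 bool, what is visible of it) and "bbox" ([left, top, width, height] as shares, 0 to 1, of the picture: columns of its width, rows of its height, round what is visible of it).
- nets.tip_of(picture, name): "xy" ([column, row] as shares, 0 to 1, of the picture: columns of its width, rows of its height: a listed point, or the origin of a listed thing).
The state is a dict: "t": time; "joint_positions": joint angles; "qvel": joint speeds; "tau": joint torques, N m; "position": TCP position; "tcp_rot": TCP orientation; "force": force on the tool from outside, world axes, zero at the start; "moment": the same for the moment, N m; "grip_width": opening from 0.0 (shut) to 1.0 (fully open).
Only numpy, scipy, OpenCV 4.12 (cv2) and the standard library are available. Lean on these libraries where they do the work, as an engineer would, in place of code of your own. Each camera call takes 0.05 s, during which the arm holds its last target. There are 200 camera calls.

## Working session

There is one attempt and no reset: what is moved stays moved. The work goes in short steps, Python scripts to look and compute and a tool call to move; the robot and the scene stay as the last step left them, time stands still between calls to the robot, and variables do not carry over. Pictures are saved under pics/ and viewed, about 8 in all and at most 12, crops included, and the job is handed in when it is done.

Besides the shell and the picture viewer there is one more tool, called as name(argument=value, ...) on one line, values as JSON. arm_command: Moves the arm, as the interface text tells. Its arguments: {"type":"object","properties":{"increments":{"type":"array","items":{"type":"array","items":{"type":"number"}}},"jaw":{"type":"number"},"newtons":{"type":"number"}},"required":["increments"]}

```bash
mkdir -p pics; ls; cat > h.py <<'E'
import numpy as np, cv2
from scipy.spatial.transform import Rotation as R
from plant import bot, optics, nets
def cam(p):
    o=np.array(p["orientation"],float)
    M=o if o.shape==(3,3) else (R.from_euler('xyz',o).as_matrix() if o.size==3 else R.from_quat(o).as_matrix())
    return np.array(p["eye"]),M,p["frame"].shape[0]/2/np.tan(np.radians(p["fovy"])/2)
def ray(p,u,v):
    e,M,f=cam(p); d=M@np.array([(u-p["cx"])/f,-(v-p["cy"])/f,-1]); return e,d/np.linalg.norm(d)
def atz(p,u,v,z):
    e,d=ray(p,u,v); return e+d*(z-e[2])/d[2]
def proj(p,X):
    e,M,f=cam(p); c=M.T@(np.array(X)-e); return p["cx"]+f*c[0]/-c[2], p["cy"]-f*c[1]/-c[2]
def tri(a,ua,b,ub):
    e1,d1=ray(a,*ua);e2,d2=ray(b,*ub)
    s=np.linalg.lstsq(np.c_[d1,-d2],e2-e1,rcond=None)[0]
    P,Q=e1+s[0]*d1,e2+s[1]*d2; return (P+Q)/2,np.linalg.norm(P-Q)
E
python3 - <<'E'
from h import *
a=optics.get_image("scene");b=optics.get_image("top")
for n,p in(("s",a),("t",b)):
    print({k:v for k,v in p.items() if k!="frame"}); cv2.imwrite(f"pics/{n}0.png",p["frame"])
for n in "jig lever_pivot lever_end bail_hinge loop jaw keeper_top slat_mid hammer_grip screw_tray tape offcut".split():
    A=nets.tip_of(a,n);B=nets.tip_of(b,n)
    f=lambda L:[(round(q["xy"][0]*560,1),round(q["xy"][1]*420,1),round(q["p"],2)) for q in L[:3]]
    print(n,f(A),f(B), *( [np.round(x,4) for x in tri(a,f(A)[0][:2],b,f(B)[0][:2])] if A and B else []))
s=bot.observe();print(s, bot.tcp_to_grasp)
E
```

```text
pics
{'fovy': 56.733646948200715, 'cx': 281.0190641802419, 'cy': 206.77581197861318, 'eye': array([1.05300426, 0.32288248, 1.10607145]), 'orientation': array([0.5490775 , 0.0116052 , 2.08748473]), 'shot': 1}
{'fovy': 55.69733040149212, 'cx': 276.0009006400605, 'cy': 203.0217522417796, 'eye': array([0.43506691, 0.00760908, 1.04484889]), 'orientation': array([ 8.10743303e-02,  4.20482341e-04, -1.56615032e+00]), 'shot': 2}
jig [(264.5, 217.5, 0.7)] [(298.0, 197.7, 0.86)] [ 0.5341 -0.0493  0.0016] 0.0005
lever_pivot [(255.7, 206.2, 0.61)] [(307.7, 194.1, 0.77)] [ 0.5388 -0.0725  0.0601] 0.0047
lever_end [(238.4, 184.7, 0.79)] [(333.2, 189.9, 0.75)] [ 0.5404 -0.1249  0.144 ] 0.0066
bail_hinge [(248.9, 200.9, 0.76)] [(317.9, 191.9, 0.66), (310.1, 196.2, 0.33)] [ 0.542  -0.0952  0.0785] 0.0028
loop [(264.2, 216.9, 0.67), (237.6, 167.9, 0.48)] [(334.3, 185.3, 0.49)] [ 0.5498 -0.0957  0.0154] 0.099
jaw [(300.9, 222.8, 0.94)] [(250.0, 200.7, 0.72)] [0.5204 0.075  0.0536] 0.0033
keeper_top [(297.0, 217.9, 0.69)] [(253.0, 202.0, 0.58)] [0.5175 0.0634 0.0695] 0.0038
slat_mid [(339.5, 311.1, 0.96)
[... 536 characters left out ...]
0.8, 0.9)] [ 0.3173 -0.3572 -0.0077] 0.0051
{'t': 1.3, 'joint_positions': array([-1.34842917e+00,  1.30344143e-01,  1.48819862e+00,  1.25585516e-05,
        1.52298340e+00, -8.54135858e-02]), 'qvel': array([0.00051931, 0.00039447, 0.0011016 , 0.00245062, 0.00034688,
       0.00016906]), 'tau': array([ 7.82052957e-04, -5.59768009e+01, -4.92040372e+01,  7.67588499e-02,
        2.30583921e-02, -2.35070195e-05]), 'position': array([ 0.18178849, -0.57181597,  0.21866937]), 'tcp_rot': array([-3.14158583e+00, -6.73157891e-05, -1.26301618e+00]), 'force': array([-0.43346612,  0.00431151, -0.34048892]), 'moment': array([ 0.03574132, -0.01630001, -0.07645774]), 'grip_width': 1.0004070510047869} -0.0188
```

View pictures.

View pics/s0.png

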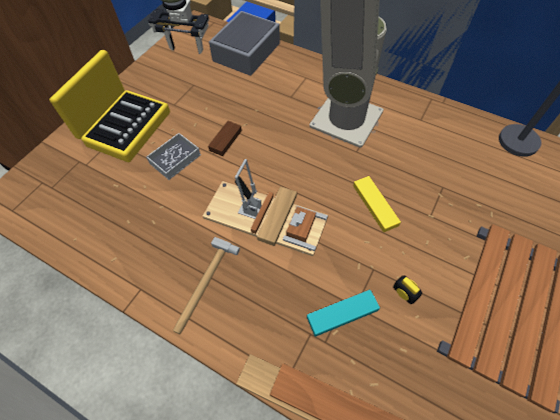

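View pics/t0.png

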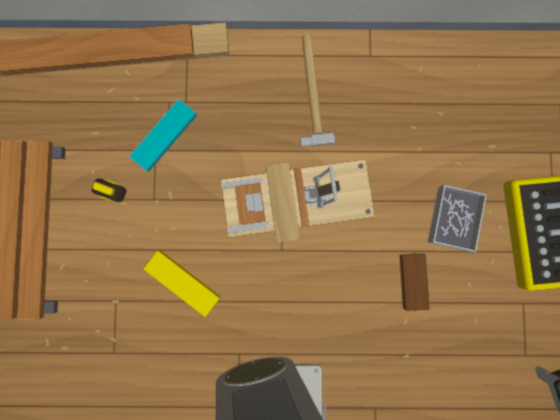

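```bash
python3 - <<'E'
import cv2,numpy as np
s=cv2.imread("pics/s0.png")[145:265,190:340];t=cv2.imread("pics/t0.png")[145:250,215:385]
f=lambda c:cv2.resize(c,None,fx=4.6,fy=4.6,interpolation=cv2.INTER_CUBIC)
cv2.imwrite("pics/cs.png",f(s));cv2.imwrite("pics/ct.png",f(t))
E
```

```text
(no output)
```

View pics/cs.png

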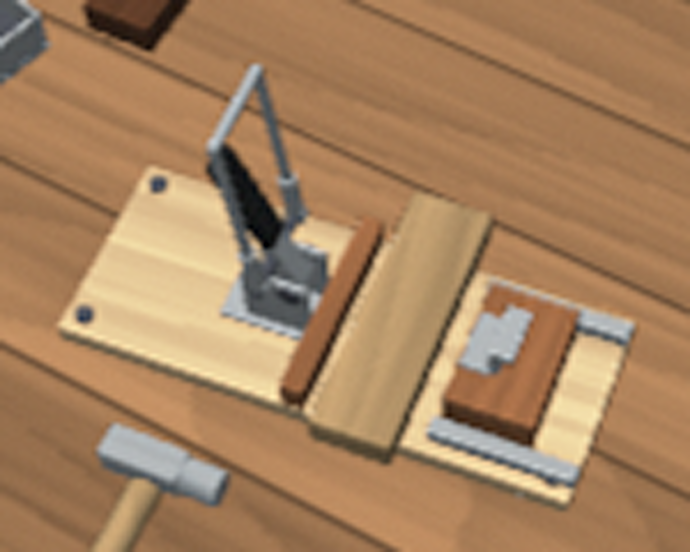

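View pics/ct.png

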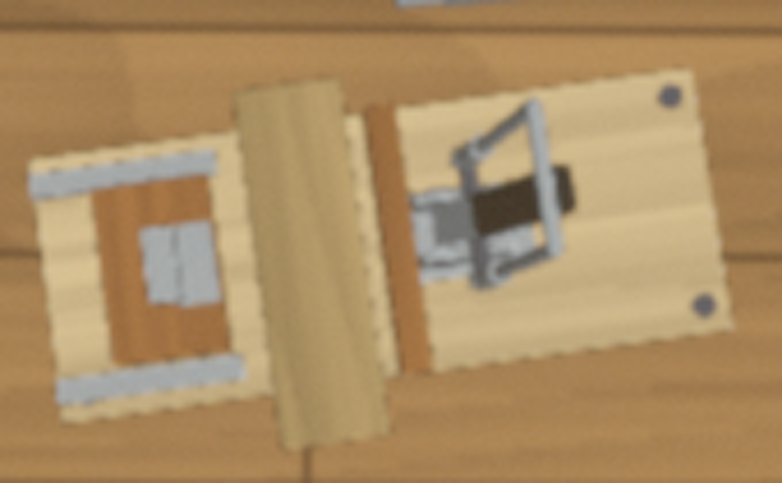

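```bash
cat >> h.py <<'E'
def jigpts(q):  # q: x0,y0,yaw,lever,bailelev,jawx
    x0,y0,w,L,E,J=q
    h=np.array([-31.5-28*np.cos(L+.15),66+28*np.sin(L+.15)-8.4*0])  # refined below
    a=np.arctan2(-4.2,-27.7)  # closed direction; lever raises by rotating clockwise (-x -> up -> +x)
    h=np.array([-31.5+28*np.cos(a-L),66+28*np.sin(a-L)])
    l=np.array([-31.5-110*np.cos(L),66+110*np.sin(L)])
    c=h+150*np.array([np.cos(E),np.sin(E)])
    P={"lever_pivot":(-31.5,0,66),"lever_end":(l[0],0,l[1]),"bail_hinge":(h[0],0,h[1]),"loop":(c[0],0,c[1]),
       "jaw":(J,0,54),"keeper_top":(J-4,0,80),"c0":(-190,75,18),"c1":(-190,-75,18),"c2":(190,-75,18),"c3":(190,75,18)}
    M=R.from_euler('z',w).as_matrix()
    return {k:M@np.array(v)/1000+[x0,y0,0] for k,v in P.items()}
def fit(obs,q0,free=range(6)):  # obs: list of (pic,name,(u,v))
    from scipy.optimize import least_squares
    free=list(free);q0=np.array(q0,float)
    def full(v):
        q=q0.copy();q[free]=v;return q
    def r(v):
        P=jigpts(full(v));return np.concatenate([np.subtract(proj(p,P[n]),uv) for p,n,uv in obs])
    s=least_squares(r,q0[free],loss="soft_l1",f_scale=1.);return full(s.x),r(s.x).reshape(-1,2)
E
python3 - <<'E'
from h import *
import pickle
a=dict(fovy=56.733646948200715,cx=281.0190641802419,cy=206.77581197861318,eye=[1.05300426,0.32288248,1.10607145],orientation=[0.5490775,0.0116052,2.08748473],frame=np.zeros((420,560,3)))
b=dict(fovy=55.69733040149212,cx=276.0009006400605,cy=203.0217522417796,eye=[0.43506691,0.00760908,1.04484889],orientation=[8.10743303e-02,4.20482341e-04,-1.56615032],frame=a["frame"])
S=dict(lever_pivot=(255.7,206.2),lever_end=(238.4,184.7),bail_hinge=(248.9,200.9),loop=(241.5,168.5),jaw=(300.9,222.8),keeper_top=(297,217.9))
T=dict(lever_pivot=(307.7,194.1),lever_end=(333.2,189.9),bail_hinge=(317.9,191.9),loop=(333.5,183.7),jaw=(250,200.7),keeper_top=(253,202))
s=lambda u,v:(190+u/4.6,145+v/4.6); t=lambda u,v:(215+u/4.6,145+v/4.6)
# jig +y = world -x = down in the top picture
T.update(c0=t(733,328),c1=t(690,70),c2=t(30,158),c3=t(62,422))
S.update(c0=s(152,168),c1=s(60,330),c2=s(570,503),c3=s(633,320))
obs=[(a,k,v) for k,v in S.items()]+[(b,k,v) for k,v in T.items()]
q,r=fit(obs,[.535,-.045,1.69,1.0,1.7,.12*1000])
print(np.round(q,4))
for o,e in zip(obs,r):print(o[1],np.round(e,1))
for k,v in jigpts(q).items():print(k,np.round(v,4))
C=np.array([atz(b,*t(*c),.046) for c in[(237,90),(340,80),(390,432),(283,450)]]);print("slat",C.mean(0),C)
Rz=R.from_euler('z',-q[2]).as_matrix();print((Rz@(C-[q[0],q[1],0]).T).T*1000)
E
```

```text
[ 5.333000e-01 -4.540000e-02  1.713200e+00  1.156400e+00  1.681700e+00
  1.181228e+02]
lever_pivot [-0.3 -1.7]
lever_end [ 0.9 -2.7]
bail_hinge [ 1.5 -1.9]
loop [-0.7 -0.1]
jaw [-0.9 -1.5]
keeper_top [ 2.  -1.2]
c0 [-0.4 -1.1]
c1 [-0.7 -1. ]
c2 [-0.6  0.1]
c3 [0.9 0.3]
lever_pivot [ 2.7 -0.2]
lever_end [ 0.8 -3.5]
bail_hinge [-0.5  0.1]
loop [-0.6 -0.7]
jaw [0.8 1.8]
keeper_top [-1.3 -0.6]
c0 [-0.7 -0.3]
c1 [-0.3 -1. ]
c2 [-1.  -0.3]
c3 [-0.6 -0.5]
lever_pivot [ 0.5377 -0.0766  0.066 ]
lever_end [ 0.544  -0.1205  0.1667]
bail_hinge [ 0.5399 -0.0914  0.0897]
loop [ 0.5422 -0.1079  0.2387]
jaw [0.5165 0.0715 0.054 ]
keeper_top [0.5171 0.0675 0.08  ]
c0 [ 0.486  -0.2442  0.018 ]
c1 [ 0.6345 -0.2229  0.018 ]
c2 [0.5805 0.1533 0.018 ]
c3 [0.4321 0.132  0.018 ]
slat [ 0.51922463 -0.00897043  0.046     ] [[ 0.6141597   0.03295012  0.046     ]
 [ 0.62000867 -0.02393863  0.046     ]
 [ 0.42637375 -0.05153278  0.046     ]
 [ 0.41635638  0.00663959  0.046     ]]
[[ 66.11019301 -91.20038648  46.        ]
 [  8.96709105 -88.91854793  46.        ]
 [  9.125922   106.67259475  46.        ]
 [ 68.13108498 108.33485248  46.        ]]
```

```bash
cat >> h.py <<'E'
Q=[.5333,-.0454,1.7132]
def tool(tilt):  # tool x = -jig y, y = -jig x, z down; tilt leans z toward jig +x
    return R.from_euler('xyz',[np.pi,0,Q[2]-np.pi/2])*R.from_rotvec([np.radians(tilt),0,0])
def world(p): return R.from_euler('z',Q[2]).apply(np.array(p)/1000)+[Q[0],Q[1],0]
def here():
    s=bot.observe();p=R.from_euler('z',-Q[2]).apply(s["position"]-[Q[0],Q[1],0])*1000
    print("t",round(s["t"],2),"jig",np.round(p,1),"F",np.round(s["force"],1),"grip",round(s["grip_width"],2));return s
def plan(*way,step=45,turn=7.5):  # way: (x,y,z,tilt) in jig mm/deg
    s=here();P=s["position"];O=R.from_euler('xyz',s["tcp_rot"])
    for *p,t in way:
        W=world(p);G=tool(t);D=W-P;w=(O.inv()*G).as_rotvec()
        n=int(max(1,np.ceil(np.linalg.norm(D)*1000/step),np.ceil(np.degrees(np.linalg.norm(w))/turn)))
        for i in range(n):
            print([float(x) for x in np.round(np.r_[O.inv().apply(D/n)*1000,np.degrees(w/n)],1)])
            P=P+D/n;O=O*R.from_rotvec(w/n)
        print("--")
E
python3 -c "
from h import *
plan((0,60,300,0),(188,0,110,0))"
```

```text
t 1.3 jig [-471.2  422.7  218.7] F [-0.4  0.  -0.3] grip 1.0
[-28.9, -31.1, -5.8, 0.0, -0.0, -5.8]
[-25.7, -33.8, -5.8, 0.0, -0.0, -5.8]
[-22.2, -36.2, -5.8, 0.0, -0.0, -5.8]
[-18.4, -38.3, -5.8, 0.0, -0.0, -5.8]
[-14.5, -39.9, -5.8, 0.0, -0.0, -5.8]
[-10.4, -41.2, -5.8, 0.0, -0.0, -5.8]
[-6.2, -42.0, -5.8, 0.0, -0.0, -5.8]
[-2.0, -42.4, -5.8, 0.0, -0.0, -5.8]
[2.3, -42.4, -5.8, 0.0, -0.0, -5.8]
[6.5, -42.0, -5.8, 0.0, -0.0, -5.8]
[10.7, -41.1, -5.8, 0.0, -0.0, -5.8]
[14.8, -39.8, -5.8, 0.0, -0.0, -5.8]
[18.7, -38.1, -5.8, 0.0, -0.0, -5.8]
[22.4, -36.1, -5.8, 0.0, -0.0, -5.8]
--
[8.6, -26.9, 27.1, -0.0, -0.0, -0.0]
[8.6, -26.9, 27.1, -0.0, -0.0, -0.0]
[8.6, -26.9, 27.1, -0.0, -0.0, -0.0]
[8.6, -26.9, 27.1, -0.0, -0.0, -0.0]
[8.6, -26.9, 27.1, -0.0, -0.0, -0.0]
[8.6, -26.9, 27.1, -0.0, -0.0, -0.0]
[8.6, -26.9, 27.1, -0.0, -0.0, -0.0]
--
```

arm_command(increments=[[-29, -31, -6, 0, 0, -6], [-26, -34, -6, 0, 0, -6], [-22, -36, -6, 0, 0, -6], [-18, -38, -6, 0, 0, -6], [-14, -40, -6, 0, 0, -6], [-10, -41, -6, 0, 0, -6], [-6, -42, -6, 0, 0, -6], [-2, -42, -6, 0, 0, -6]], jaw=0)

```text
t: 2.1
position: [0.3432, -0.266, 0.2659]
tcp_rot: [-3.14, 0.001, -0.403]
force: [-0.2, -0.4, 0.3]
grip_width: 0.362
```

arm_command(increments=[[2, -42, -6, 0, 0, -6], [6, -42, -6, 0, 0, -6], [11, -41, -6, 0, 0, -6], [15, -40, -6, 0, 0, -6], [19, -38, -6, 0, 0, -6], [22, -36, -6, 0, 0, -6]])

```text
t: 2.7
position: [0.4528, -0.0252, 0.3058]
tcp_rot: [3.14, -0.005, 0.252]
force: [1.1, -1.2, 0.4]
grip_width: 0.001
```

```bash
python3 -c "
from h import *
plan((188,0,130,0),(188,0,40,0))"
```

```text
t 2.7 jig [ 31.4  76.8 305.8] F [ 1.1 -1.2  0.4] grip 0.0
[15.4, -24.6, 29.3, 0.0, -0.0, 1.0]
[15.0, -24.9, 29.3, 0.0, -0.0, 1.0]
[14.6, -25.1, 29.3, 0.0, -0.0, 1.0]
[14.1, -25.4, 29.3, 0.0, -0.0, 1.0]
[13.7, -25.6, 29.3, 0.0, -0.0, 1.0]
[13.2, -25.9, 29.3, 0.0, -0.0, 1.0]
--
[0.0, 0.0, 30.0, -0.0, 0.0, 0.0]
[0.0, 0.0, 30.0, -0.0, 0.0, 0.0]
[0.0, 0.0, 30.0, -0.0, 0.0, 0.0]
--
```

arm_command(increments=[[15, -25, 25, 0, 0, 1], [15, -25, 25, 0, 0, 1], [15, -25, 25, 0, 0, 1], [14, -25, 25, 0, 0, 1], [14, -26, 25, 0, 0, 1], [13, -26, 20, 0, 0, 1], [0, 0, 0, 0, 0, 0]])

```text
t: 3.4
position: [0.5104, 0.1538, 0.1599]
tcp_rot: [3.139, -0.014, 0.154]
force: [0.4, -1.1, -0.7]
grip_width: 0.002
```

```bash
python3 -c "
from h import *
plan((190,0,42,0),step=30)"
```

```text
t 3.4 jig [200.5  -5.6 159.9] F [ 0.4 -1.1 -0.7] grip 0.0
[-1.9, 2.5, 29.5, 0.0, -0.2, 0.2]
[-1.7, 2.5, 29.5, 0.0, -0.2, 0.2]
[-1.6, 2.6, 29.5, 0.0, -0.2, 0.2]
[-1.5, 2.6, 29.5, 0.0, -0.2, 0.2]
--
```

arm_command(increments=[[-2, 2, 30, 0, 0, 0], [-2, 2, 30, 0, 0, 0], [-1, 3, 28, 0, 0, 0], [-1, 3, 22, 0, 0, 0], [0, 0, 0, 0, 0, 0], [0, 0, 0, 0, 0, 0]])

```text
t: 4.0
position: [0.5099, 0.1421, 0.0506]
tcp_rot: [3.138, -0.019, 0.157]
force: [-0.5, -0.2, 0.7]
grip_width: 0.004
```

```bash
python3 -c "
from h import *
plan((150,0,42,0),(138,0,42,0),step=12)"
```

```text
t 4.0 jig [188.9  -3.5  50.6] F [-0.5 -0.2  0.7] grip 0.0
[-1.0, 9.7, 2.2, 0.1, -0.3, 0.2]
[-1.0, 9.7, 2.2, 0.1, -0.3, 0.2]
[-1.0, 9.7, 2.2, 0.1, -0.3, 0.2]
[-0.9, 9.7, 2.1, 0.1, -0.3, 0.2]
--
[0.0, 6.0, 0.0, 0.0, 0.0, 0.0]
[0.0, 6.0, 0.0, 0.0, 0.0, 0.0]
--
```

arm_command(increments=[[-1, 10, 4, 0, 0, 0], [-1, 10, 4, 0, 0, 0], [-1, 10, 2, 0, 0, 0], [0, 8, 2, 0, 0, 0], [0, 6, 0, 0, 0, 0], [0, 6, 0, 0, 0, 0], [0, 4, 0, 0, 0, 0]])

```text
t: 4.7
position: [0.5196, 0.0861, 0.0437]
tcp_rot: [-3.141, -0.028, 0.157]
force: [-2.9, 24.5, 2.1]
grip_width: 0.005
```

```bash
python3 -c "
from h import *
here()"
```

```text
t 4.7 jig [132.1  -5.1  43.7] F [-2.9 24.5  2.1] grip 0.0
```

arm_command(increments=[[0, -15, 0, 0, 0, 0], [0, -10, -25, 0, 0, 0], [0, 0, -45, 0, 0, 0], [0, 0, -45, 0, 0, 0], [0, 0, -45, 0, 0, 0], [0, 0, -40, 0, 0, 0], [0, 10, -35, 0, 0, 0], [0, 30, -20, 0, 0, 0]])

```text
t: 5.5
position: [0.511, 0.0734, 0.3039]
tcp_rot: [3.137, -0.019, 0.16]
force: [0.1, 0.4, -0.0]
grip_width: 0.008
```

```bash
python3 -c "
from h import *
plan((-60,0,320,0),(-190,0,200,30))"
```

```text
t 5.5 jig [120.8   5.2 303.9] F [ 0.1  0.4 -0. ] grip 0.01
[0.5, 36.2, -3.1, 0.1, -0.2, 0.2]
[0.6, 36.2, -3.1, 0.1, -0.2, 0.2]
[0.7, 36.2, -3.1, 0.1, -0.2, 0.2]
[0.8, 36.2, -3.2, 0.1, -0.2, 0.2]
[0.9, 36.2, -3.2, 0.1, -0.2, 0.2]
--
[-0.0, 32.5, 30.0, 7.5, 0.0, 0.0]
[-0.0, 36.1, 25.5, 7.5, 0.0, 0.0]
[-0.0, 39.2, 20.6, 7.5, 0.0, 0.0]
[-0.0, 41.5, 15.3, 7.5, 0.0, 0.0]
--
```

arm_command(increments=[[0, 40, -3, 0, 0, 0], [1, 45, -3, 0, 0, 0], [1, 45, -2, 0, 0, 0], [1, 45, 0, 0, 0, 0], [1, 45, 0, 0, 0, 0], [1, 40, 10, 7, 0, 0], [0, 30, 25, 7, 0, 0], [0, 20, 30, 7, 0, 0]])

```text
t: 6.3
position: [0.5751, -0.2304, 0.2598]
tcp_rot: [-2.792, -0.046, 0.17]
force: [0.3, -0.4, -0.8]
grip_width: 0.007
```

```bash
python3 - <<'E'
from h import *
plan((-150,0,165,30),(-100,0,165,30),step=25)
a=optics.get_image("scene");cv2.imwrite("pics/s1.png",cv2.resize(a["frame"][130:270,180:350],None,fx=4,fy=4))
E
```

```text
t 6.3 jig [-189.   -15.1  259.8] F [ 0.3 -0.4 -0.8] grip 0.01
[-3.7, -1.0, 20.4, 2.0, -0.3, 0.5]
[-3.6, -0.2, 20.4, 2.0, -0.3, 0.5]
[-3.4, 0.5, 20.4, 2.0, -0.3, 0.5]
[-3.3, 1.2, 20.4, 2.0, -0.3, 0.5]
[-3.2, 2.0, 20.4, 2.0, -0.3, 0.5]
--
[-0.0, -21.7, 12.5, -0.0, 0.0, -0.0]
[-0.0, -21.7, 12.5, -0.0, 0.0, -0.0]
--
```

View pics/s1.png

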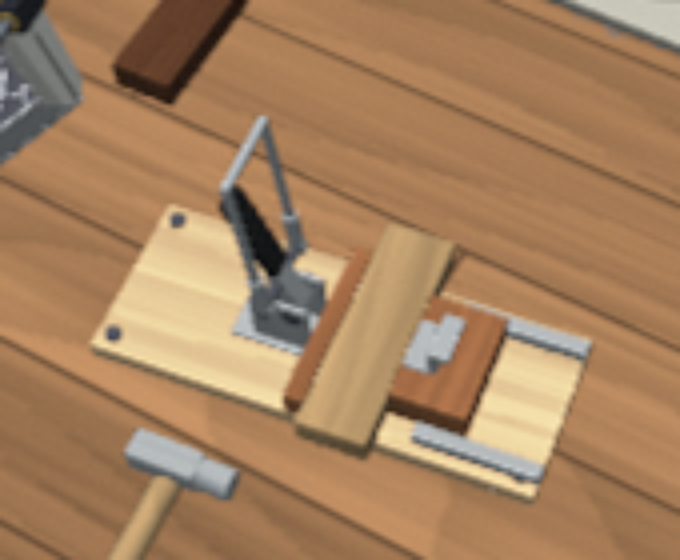

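arm_command(increments=[[-4, -1, 20, 2, 0, 0], [-4, 0, 20, 2, 0, 0], [-3, 0, 20, 2, 0, 1], [-3, 1, 20, 2, 0, 1], [-3, 2, 18, 2, 0, 0], [0, 0, 0, 0, 0, 0], [0, 0, 0, 0, 0, 0]])

```text
t: 7.05
position: [0.5473, -0.191, 0.1433]
tcp_rot: [-2.581, -0.003, 0.129]
force: [-0.0, 0.0, 0.1]
grip_width: 0.004
```

```bash
python3 -c "
from h import *
plan((-100,0,160,30),(-34,0,160,30),step=12)"
```

```text
t 7.05 jig [-146.1    6.8  143.3] F [-0.   0.   0.1] grip 0.0
[1.2, -9.6, 2.1, -0.4, -0.1, -0.1]
[1.3, -9.6, 2.0, -0.4, -0.1, -0.1]
[1.3, -9.6, 1.9, -0.4, -0.1, -0.1]
[1.3, -9.6, 1.9, -0.4, -0.1, -0.1]
[1.3, -9.7, 1.8, -0.4, -0.1, -0.1]
--
[0.0, -9.5, 5.5, -0.0, -0.0, 0.0]
[0.0, -9.5, 5.5, -0.0, -0.0, 0.0]
[0.0, -9.5, 5.5, -0.0, -0.0, 0.0]
[0.0, -9.5, 5.5, -0.0, -0.0, 0.0]
[0.0, -9.5, 5.5, -0.0, -0.0, 0.0]
[0.0, -9.5, 5.5, -0.0, -0.0, 0.0]
--
```

arm_command(increments=[[1, -11, 2, 0, 0, 0], [1, -11, 2, 0, 0, 0], [1, -11, 2, 0, 0, 0], [1, -10, 4, 0, 0, 0], [1, -10, 4, 0, 0, 0], [1, -9, 5, 0, 0, 0], [0, -9, 5, 0, 0, 0], [0, -9, 5, 0, 0, 0]])

```text
t: 7.85
position: [0.5457, -0.1029, 0.1691]
tcp_rot: [-2.592, -0.013, 0.13]
force: [0.2, -1.8, 1.1]
grip_width: 0.005
```

```bash
python3 -c "
from h import *
plan((-36,0,160,30),step=10)"
```

```text
t 7.85 jig [-58.7  -4.1 169.1] F [ 0.2 -1.8  1.1] grip 0.01
[-1.5, -4.9, 6.5, -0.5, -0.3, -0.1]
[-1.4, -4.9, 6.5, -0.5, -0.3, -0.1]
[-1.4, -5.0, 6.5, -0.5, -0.3, -0.1]
--
```

arm_command(increments=[[-1, -6, 6, 0, 0, 0], [-1, -6, 6, 0, 0, 0], [-1, -6, 6, 0, 0, 0], [0, 0, 0, 0, 0, 0]])

```text
t: 8.25
position: [0.5385, -0.0748, 0.1623]
tcp_rot: [-2.59, -0.012, 0.131]
force: [0.3, -0.4, 1.2]
grip_width: 0.004
```

```bash
python3 - <<'E'
from h import *
here()
a=optics.get_image("scene");cv2.imwrite("pics/s2.png",cv2.resize(a["frame"][110:270,180:350],None,fx=3.5,fy=3.5))
E
```

```text
t 8.25 jig [-29.8  -1.  162.3] F [ 0.3 -0.4  1.2] grip 0.0
```

View pics/s2.png

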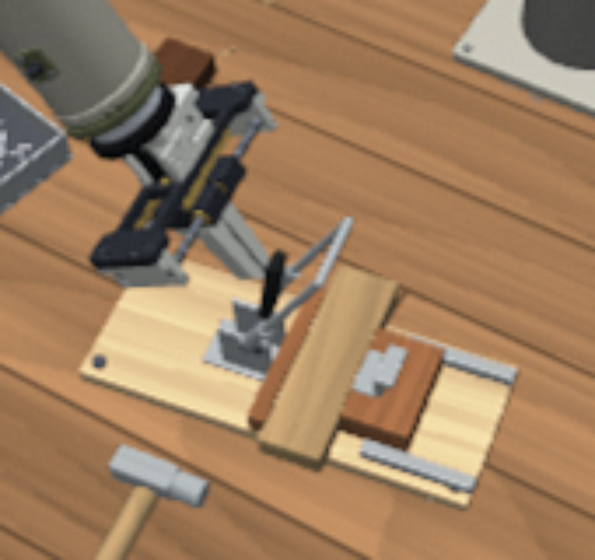

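```bash
python3 -c "
from h import *
plan((-45,0,165,30),(-45,0,208,30),(20,0,206,30),(55,0,203,30),step=15)"
```

```text
t 8.3 jig [-30.3  -1.  162.4] F [ 0.2 -0.8 -0.8] grip 0.01
[-0.8, 11.2, -10.0, -1.6, -0.9, -0.2]
--
[-0.0, -7.2, -12.4, 0.0, -0.0, -0.0]
[-0.0, -7.2, -12.4, 0.0, -0.0, -0.0]
[-0.0, -7.2, -12.4, 0.0, -0.0, -0.0]
--
[-0.0, -11.1, 6.8, -0.0, 0.0, -0.0]
[-0.0, -11.1, 6.8, -0.0, 0.0, -0.0]
[-0.0, -11.1, 6.8, -0.0, 0.0, -0.0]
[-0.0, -11.1, 6.8, -0.0, 0.0, -0.0]
[-0.0, -11.1, 6.8, -0.0, 0.0, -0.0]
--
[-0.0, -9.6, 6.7, 0.0, -0.0, 0.0]
[-0.0, -9.6, 6.7, 0.0, -0.0, 0.0]
[-0.0, -9.6, 6.7, 0.0, -0.0, 0.0]
--
```

arm_command(increments=[[0, 11, -10, 0, 0, 0], [0, -7, -13, 0, 0, 0], [0, -7, -13, 0, 0, 0], [0, -7, -13, 0, 0, 0], [0, 0, 0, 0, 0, 0]])

```text
t: 8.8
position: [0.5405, -0.0952, 0.2139]
tcp_rot: [-2.59, -0.012, 0.13]
force: [0.2, 0.5, 0.3]
grip_width: 0.003
```

```bash
python3 -c "
from h import *
plan((20,0,206,30),(55,0,203,30),step=15)"
```

```text
t 8.8 jig [-5.030e+01 -1.000e-01  2.139e+02] F [0.2 0.5 0.3] grip 0.0
[-0.2, -11.1, 8.7, -0.3, -0.2, -0.1]
[-0.2, -11.2, 8.7, -0.3, -0.2, -0.1]
[-0.1, -11.2, 8.6, -0.3, -0.2, -0.1]
[-0.1, -11.3, 8.5, -0.3, -0.2, -0.1]
[-0.1, -11.3, 8.5, -0.3, -0.2, -0.1]
--
[-0.0, -9.6, 6.7, 0.0, 0.0, 0.0]
[-0.0, -9.6, 6.7, 0.0, 0.0, 0.0]
[-0.0, -9.6, 6.7, 0.0, 0.0, 0.0]
--
```

arm_command(increments=[[0, -11, 7, 0, 0, 0], [0, -11, 7, 0, 0, 0], [0, -11, 7, 0, 0, 0], [0, -11, 7, 0, 0, 0], [0, -11, 7, 0, 0, 0], [0, -10, 7, 0, 0, 0], [0, -10, 7, 0, 0, 0]])

```text
t: 9.5
position: [0.5268, -0.0008, 0.2073]
tcp_rot: [-2.596, -0.008, 0.128]
force: [5.1, -19.7, -32.5]
grip_width: 0.009
```

```bash
python3 - <<'E'
from h import *
here()
a=optics.get_image("scene");cv2.imwrite("pics/s3.png",cv2.resize(a["frame"][110:270,180:350],None,fx=3.5,fy=3.5))
E
```

```text
t 9.5 jig [4.510e+01 1.000e-01 2.073e+02] F [  5.1 -19.7 -32.5] grip 0.01
```

View pics/s3.png

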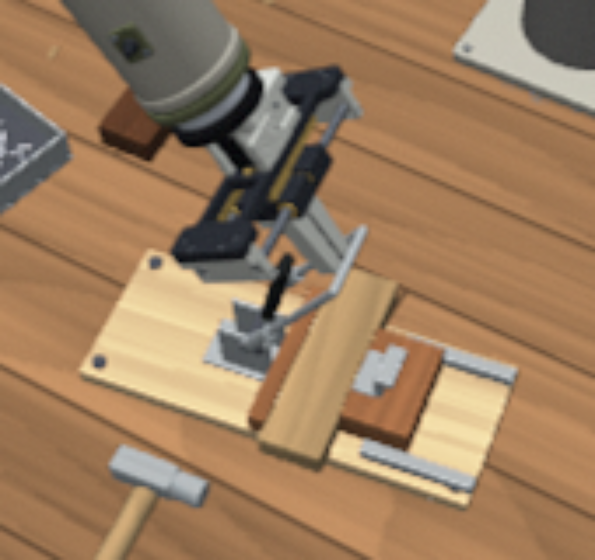

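arm_command(increments=[[0, 12, -8, 0, 0, 0], [0, 12, -9, 0, 0, 0], [0, 8, -5, -7, 0, 0], [0, 5, -2, -8, 0, 0], [0, 0, 0, -8, 0, 0], [0, 0, 0, -8, 0, 0], [0, 0, 0, 0, 0, 0]])

```text
t: 10.25
position: [0.533, -0.0484, 0.2091]
tcp_rot: [3.131, -0.007, 0.123]
force: [0.4, 0.5, 0.2]
grip_width: 0.003
```

```bash
python3 - <<'E'
from h import *
plan((45,0,208,0),(75,0,195,0),step=12)
a=optics.get_image("scene");b=optics.get_image("top")
for n in("loop","lever_end","bail_hinge","keeper_top"):
    for p in (a,b): print(n,[(np.round(np.array(q["xy"])*[560,420],1).tolist(),round(q["p"],2)) for q in nets.tip_of(p,n)[:2]])
q=Q+[1.75,.95,90]
for k in("loop","lever_end","bail_hinge","keeper_top"):print(k,np.round(proj(a,jigpts(q)[k]),1),np.round(proj(b,jigpts(q)[k]),1))
E
```

```text
t 10.25 jig [ -2.9   0.7 209.1] F [0.4 0.5 0.2] grip 0.0
[-0.1, -12.0, 0.2, 0.1, -0.1, -0.3]
[-0.0, -12.0, 0.2, 0.1, -0.1, -0.3]
[0.1, -12.0, 0.2, 0.1, -0.1, -0.3]
[0.1, -12.0, 0.2, 0.1, -0.1, -0.3]
--
[0.0, -10.0, 4.3, 0.0, 0.0, 0.0]
[0.0, -10.0, 4.3, 0.0, 0.0, 0.0]
[0.0, -10.0, 4.3, 0.0, 0.0, 0.0]
--
loop [([276.0, 185.1], 0.61)]
loop [([274.1, 195.1], 0.57)]
lever_end [([259.4, 187.0], 0.82)]
lever_end []
bail_hinge [([255.8, 198.2], 0.49), ([173.9, 160.4], 0.25)]
bail_hinge []
keeper_top [([290.6, 215.9], 0.68)]
keeper_top [([263.0, 202.3], 0.6), ([275.7, 196.3], 0.28)]
loop [280.8 185.7] [274.9 192.1]
lever_end [259.1 186.9] [305.8 190. ]
bail_hinge [255.  199.8] [311.  192.7]
keeper_top [290.3 213.8] [263.2 199.8]
```

arm_command(increments=[[0, -12, 1, 0, 0, 0], [0, -12, 1, 0, 0, 0], [0, -12, 2, 0, 0, 0], [0, -10, 2, 0, 0, 0], [0, -8, 3, 0, 0, 0], [0, -8, 3, 0, 0, 0], [0, -8, 3, 0, 0, 0], [0, 0, 0, 0, 0, 0]])

```text
t: 11.55
position: [0.5225, 0.0252, 0.1892]
tcp_rot: [3.137, -0.002, 0.118]
force: [-0.3, -0.6, -1.1]
grip_width: 0.003
```

```bash
python3 - <<'E'
from h import *
here()
a=optics.get_image("scene");cv2.imwrite("pics/s4.png",cv2.resize(a["frame"][110:270,180:350],None,fx=3.5,fy=3.5))
E
```

```text
t 11.55 jig [ 71.4   0.7 189.2] F [-0.3 -0.6 -1.1] grip 0.0
```

View pics/s4.png

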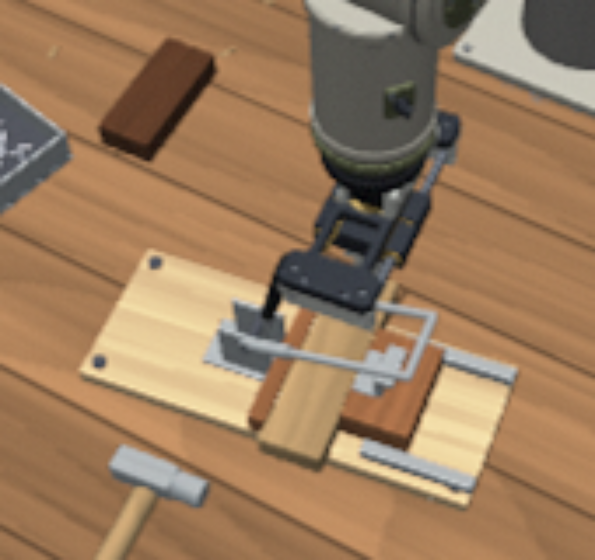

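arm_command(increments=[[0, 10, 0, 0, 0, 0], [0, 10, 5, 0, 0, 0], [0, 10, 5, 0, 0, 0], [0, 0, 0, 0, 0, 0]])

```text
t: 12.0
position: [0.527, -0.0092, 0.1792]
tcp_rot: [3.136, -0.003, 0.117]
force: [-1.2, 0.2, -0.1]
grip_width: 0.004
```

```bash
python3 - <<'E'
from h import *
here()
a=optics.get_image("scene");b=optics.get_image("top")
for n in("loop","lever_end","bail_hinge","keeper_top","jaw"):
    for p in (a,b): print(n,[(np.round(np.array(q["xy"])*[560,420],1).tolist(),round(q["p"],2)) for q in nets.tip_of(p,n)[:2]])
for E in (-.2,-.1,0):
  for L in(1.65,1.75):
    P=jigpts(Q+[L,E,90]);print(E,L,[np.round(np.r_[proj(a,P[k]),proj(b,P[k])],1) for k in("loop","lever_end")])
A=cv2.resize(a["frame"][150:250,220:340],None,fx=3.3,fy=3.3);B=cv2.resize(b["frame"][150:250,220:340],None,fx=3.3,fy=3.3)
cv2.imwrite("pics/s5.png",np.hstack([A,B]))
E
```

```text
t 12.0 jig [ 36.7   1.1 179.2] F [-1.2  0.2 -0.1] grip 0.0
loop [([296.3, 222.0], 0.47)]
loop [([250.9, 207.5], 0.4)]
lever_end [([257.9, 191.2], 0.66)]
lever_end [([262.0, 200.3], 0.75)]
bail_hinge [([252.5, 199.6], 0.86)]
bail_hinge [([311.9, 192.5], 0.69)]
keeper_top []
keeper_top [([266.0, 199.9], 0.8)]
jaw [([289.9, 216.3], 0.63)]
jaw [([260.6, 200.4], 0.87)]
-0.2 1.65 [array([298.6, 219.2, 252.3, 201.9]), array([255.6, 185.5, 310.7, 189.2])]
-0.2 1.75 [array([299.5, 219.5, 251.2, 202.1]), array([259.1, 186.9, 305.8, 190. ])]
-0.1 1.65 [array([299.5, 217. , 251.1, 201.5]), array([255.6, 185.5, 310.7, 189.2])]
-0.1 1.75 [array([300.3, 217.3, 249.9, 201.7]), array([259.1, 186.9, 305.8, 190. ])]
0 1.65 [array([299.8, 214.6, 250.4, 201.1]), array([255.6, 185.5, 310.7, 189.2])]
0 1.75 [array([300.7, 214.9, 249.2, 201.2]), array([259.1, 186.9, 305.8, 190. ])]
```

View pics/s5.png

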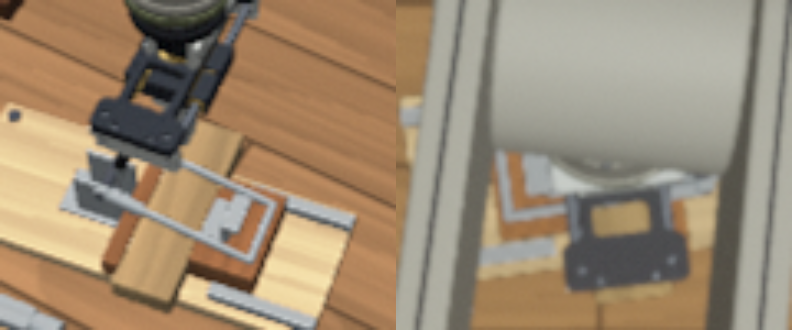

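```bash
cat >> h.py <<'E'
def lv(L,r=105,d=0): c,s=np.cos(L),np.sin(L); return (-31.5-r*c+6*s+7.5+d,0,66+r*s+6*c,0)
E
python3 -c "
from h import *
plan(lv(1.72),lv(1.5),lv(1.3),lv(1.1),lv(.9),lv(.75),step=22)"
```

```text
t 12.6 jig [ 38.9   0.5 180.3] F [-0.2 -0.1  0.6] grip 0.01
[0.7, 20.6, 5.8, 0.2, -0.1, -0.6]
[0.4, 20.6, 5.8, 0.2, -0.1, -0.6]
--
[0.0, 11.5, -1.1, 0.0, 0.0, 0.0]
[0.0, 11.5, -1.1, 0.0, 0.0, 0.0]
--
[-0.0, 20.9, 2.4, 0.0, 0.0, 0.0]
--
[-0.0, 20.0, 6.5, 0.0, 0.0, 0.0]
--
[0.0, 18.3, 10.3, 0.0, 0.0, 0.0]
--
[0.0, 12.2, 10.0, 0.0, 0.0, 0.0]
--
```

arm_command(increments=[[0, 15, 10, 0, 0, 0], [0, 15, 4, 0, 0, 0], [0, 12, 0, 0, 0, 0], [0, 15, 0, 0, 0, 0], [0, 15, 0, 0, 0, 0], [0, 0, 0, 0, 0, 0]])

```text
t: 13.2
position: [0.5367, -0.0847, 0.1651]
tcp_rot: [3.137, -0.005, 0.12]
force: [0.5, -0.3, -0.6]
grip_width: 0.003
```

```bash
python3 -c "
from h import *
plan(lv(1.3),lv(1.1),lv(.9),lv(.75),step=14)"
```

```text
t 13.2 jig [-39.4   2.2 165.1] F [ 0.5 -0.3 -0.6] grip 0.0
[2.4, 6.8, -3.6, 0.2, -0.3, -1.3]
--
[-0.0, 10.0, 3.2, -0.0, 0.0, 0.0]
[-0.0, 10.0, 3.2, -0.0, 0.0, 0.0]
--
[0.0, 9.1, 5.2, 0.0, -0.0, 0.0]
[0.0, 9.1, 5.2, 0.0, -0.0, 0.0]
--
[-0.0, 6.1, 5.0, 0.0, -0.0, 0.0]
[-0.0, 6.1, 5.0, 0.0, -0.0, 0.0]
--
```

arm_command(increments=[[2, 8, -2, 0, 0, 0], [0, 9, 2, 0, 0, 0], [0, 9, 3, 0, 0, 0], [0, 9, 4, 0, 0, 0], [0, 8, 5, 0, 0, 0], [0, 5, 4, 0, 0, 0], [0, 0, 0, 0, 0, 0]])

```text
t: 13.9
position: [0.545, -0.1365, 0.1476]
tcp_rot: [3.138, -0.004, 0.12]
force: [0.0, 0.9, 0.7]
grip_width: 0.003
```

```bash
python3 - <<'E'
from h import *
plan(lv(.75),lv(.6),lv(.45),lv(.3),lv(.15),lv(.05),lv(-.03),step=14)
a=optics.get_image("scene")
for n in("loop","lever_end","keeper_top","jaw"):
    print(n,[(np.round(np.array(q["xy"])*[560,420],1).tolist(),round(q["p"],2)) for q in nets.tip_of(a,n)[:2]])
for L in(.7,.85,1):
    P=jigpts(Q+[L,-.1,90]);print(L,[np.round(proj(a,P[k]),1) for k in("loop","lever_end")])
A=cv2.resize(a["frame"][140:260,200:340],None,fx=4,fy=4)
cv2.imwrite("pics/s6.png",A)
E
```

```text
t 13.9 jig [-91.8   1.3 147.6] F [0.  0.9 0.7] grip 0.0
[1.4, 4.9, 5.7, 0.2, -0.3, -1.3]
--
[-0.0, 5.3, 5.9, -0.0, 0.0, -0.0]
[-0.0, 5.3, 5.9, -0.0, 0.0, -0.0]
--
[-0.0, 4.3, 6.6, -0.0, 0.0, -0.0]
[-0.0, 4.3, 6.6, -0.0, 0.0, -0.0]
--
[0.0, 3.3, 7.2, 0.0, 0.0, -0.0]
[0.0, 3.3, 7.2, 0.0, 0.0, -0.0]
--
[-0.0, 2.2, 7.6, -0.0, 0.0, -0.0]
[-0.0, 2.2, 7.6, -0.0, 0.0, -0.0]
--
[0.0, 1.6, 10.4, 0.0, 0.0, -0.0]
--
[0.0, 0.6, 8.4, 0.0, 0.0, 0.0]
--
loop [([285.9, 216.7], 0.67)]
lever_end [([229.9, 184.5], 0.57)]
keeper_top [([292.2, 219.7], 0.66)]
jaw [([291.0, 218.7], 0.74)]
0.7 [array([292.7, 217. ]), array([228.4, 183.8])]
0.85 [array([293.4, 216.7]), array([231.4, 182.7])]
1 [array([294.4, 216.5]), array([235., 182.])]
```

View pics/s6.png

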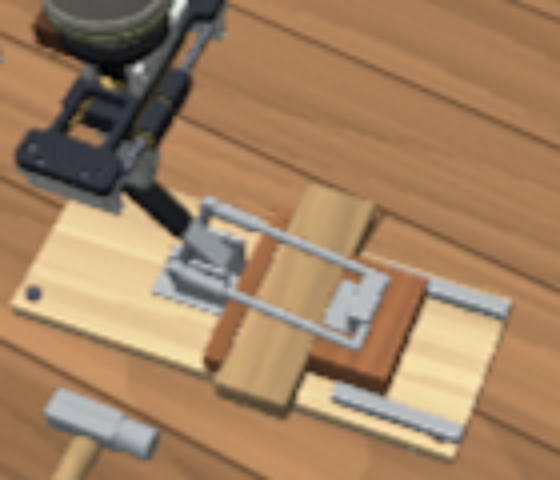

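arm_command(increments=[[1, 5, 6, 0, 0, 0], [0, 5, 6, 0, 0, 0], [0, 5, 6, 0, 0, 0], [0, 4, 7, 0, 0, 0], [0, 4, 7, 0, 0, 0], [0, 3, 7, 0, 0, 0], [0, 0, 0, 0, 0, 0]])

```text
t: 14.85
position: [0.5506, -0.164, 0.11]
tcp_rot: [3.135, -0.007, 0.122]
force: [-0.8, 0.2, -0.1]
grip_width: 0.004
```

```bash
python3 - <<'E'
from h import *
plan(lv(.3),lv(.15),lv(.05),lv(-.02),step=9)
E
```

```text
t 14.85 jig [-119.9   -0.3  110. ] F [-0.8  0.2 -0.1] grip 0.0
[-0.3, 2.6, 7.2, 0.4, -0.4, -1.2]
--
[-0.0, 2.2, 7.6, -0.0, 0.0, 0.0]
[-0.0, 2.2, 7.6, -0.0, 0.0, 0.0]
--
[0.0, 0.8, 5.2, -0.0, -0.0, 0.0]
[0.0, 0.8, 5.2, -0.0, -0.0, 0.0]
--
[-0.0, 0.5, 7.3, 0.0, -0.0, 0.0]
--
```

```bash
python3 - <<'E'
from h import *
a=optics.get_image("scene");b=optics.get_image("top")
for n in("loop","lever_end","bail_hinge","keeper_top","jaw","slat_mid"):
    for p in(a,b):print(n,[(np.round(np.array(q["xy"])*[560,420],1).tolist(),round(q["p"],2)) for q in nets.tip_of(p,n)[:2]])
for L in(.3,.45,.6):
    P=jigpts(Q+[L,0,90]);print(L,[np.round(np.r_[proj(a,P[k]),proj(b,P[k])],1) for k in("loop","lever_end","bail_hinge","keeper_top","jaw")])
cv2.imwrite("pics/s7.png",np.hstack([cv2.resize(p["frame"][150:250,220:340],None,fx=3.3,fy=3.3,interpolation=cv2.INTER_CUBIC) for p in(a,b)]))
E
```

```text
loop [([293.0, 218.5], 0.72), ([287.5, 221.3], 0.57)]
loop [([262.5, 198.6], 0.53), ([259.8, 205.3], 0.51)]
lever_end [([224.6, 189.0], 0.96), ([245.9, 199.4], 0.65)]
lever_end []
bail_hinge [([245.0, 204.1], 0.57), ([405.1, 290.6], 0.5)]
bail_hinge [([324.6, 191.5], 0.95), ([262.0, 202.9], 0.74)]
keeper_top [([290.2, 214.2], 0.66)]
keeper_top [([260.7, 198.8], 0.79)]
jaw [([294.2, 218.5], 0.95)]
jaw [([261.2, 201.4], 0.95)]
slat_mid [([341.5, 313.3], 0.94), ([376.4, 200.3], 0.79)]
slat_mid [([285.4, 202.0], 0.75), ([160.9, 136.7], 0.74)]
0.3 [array([291.8, 215.9, 261.3, 200.5]), array([223.9, 188.8, 354.9, 186.4]), array([247.2, 201.1, 321.6, 192.1]), array([290.3, 213.8, 263.2, 199.8]), array([291.5, 218.5, 261.9, 201. ])]
0.45 [array([292.1, 215.4, 260.9, 200.4]), array([225. , 186.6, 353.7, 186. ]), array([247.4, 200.5, 321.4, 192. ]), array([290.3, 213.8, 263.2, 199.8]), array([291.5, 218.5, 261.9, 201. ])]
0.6 [array([292.6, 214.9, 260.2, 200.3]), array([226.8, 184.8, 351.4, 185.7]), array([247.7, 200. , 321. , 191.9]), array([290.3, 213.8, 263.2, 199.8]), array([291.5, 218.5, 261.9, 201. ])]
```

View pics/s7.png

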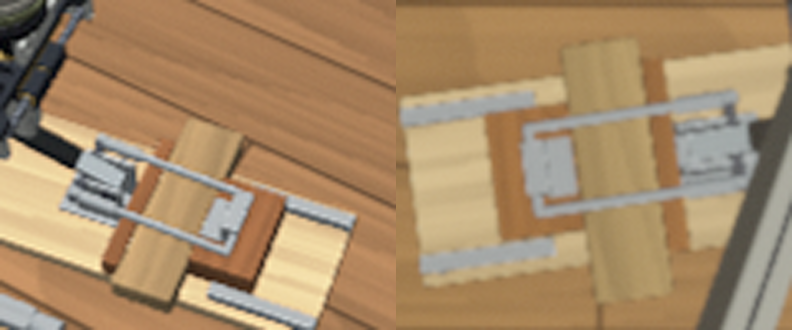

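arm_command(increments=[[0, 3, 8, 0, 0, 0], [0, 2, 8, 0, 0, 0], [0, 2, 8, 0, 0, 0], [0, 1, 6, 0, 0, 0], [0, 1, 5, 0, 0, 0]])

```text
t: 16.05
position: [0.5524, -0.1736, 0.0736]
tcp_rot: [3.135, -0.008, 0.123]
force: [-0.1, -0.2, 0.9]
grip_width: 0.007
```

```bash
python3 - <<'E'
from h import *
plan(lv(0),step=9)
E
```

```text
t 16.05 jig [-129.6   -0.8   73.6] F [-0.1 -0.2  0.9] grip 0.01
[-0.8, -0.6, 1.6, 0.4, -0.5, -1.1]
--
```

arm_command(increments=[[0, 0, 3, 0, 0, 0], [0, 0, 3, 0, 0, 0], [0, 0, 2, 0, 0, 0]])

```text
t: 16.35
position: [0.5526, -0.1738, 0.072]
tcp_rot: [3.135, -0.007, 0.123]
force: [-10.3, 2.6, 16.9]
grip_width: 0.009
```

arm_command(increments=[[0, 0, -10, 0, 0, 0], [0, 0, -30, 0, 0, 0], [0, 20, -40, 0, 0, 0], [0, 40, -30, 0, 0, 0], [0, 45, -10, 0, 0, 0], [0, 45, 0, 0, 0, 0], [0, 20, 0, 0, 0, 0], [0, 0, 0, 0, 0, 0]])

```text
t: 17.15
position: [0.5736, -0.3471, 0.1981]
tcp_rot: [3.133, -0.008, 0.127]
force: [-0.2, 0.3, 0.1]
grip_width: 0.001
```

```bash
python3 - <<'E'
from h import *
here()
a=optics.get_image("scene");b=optics.get_image("top")
for n in("loop","lever_end","bail_hinge","keeper_top","jaw","slat_mid","hammer_grip","screw_tray","tape","offcut"):
    print(n,*[[(np.round(np.array(q["xy"])*[560,420],1).tolist(),round(q["p"],2)) for q in nets.tip_of(p,n)[:2]] for p in(a,b)])
for L in(0,.1,.2):
    P=jigpts(Q+[L,0,90]);print(L,[np.round(np.r_[proj(a,P[k]),proj(b,P[k])],1) for k in("loop","lever_end","bail_hinge","keeper_top","jaw")])
cv2.imwrite("pics/s8.png",np.hstack([cv2.resize(p["frame"][150:250,y:y+130],None,fx=3,fy=3,interpolation=cv2.INTER_CUBIC) for p,y in((a,210),(b,240))]))
E
```

```text
t 17.15 jig [-304.3    2.9  198.1] F [-0.2  0.3  0.1] grip 0.0
loop [([286.1, 217.6], 0.69)] [([263.0, 203.0], 0.89)]
lever_end [([221.0, 197.5], 0.71)] [([354.3, 190.0], 0.92)]
bail_hinge [([286.1, 219.1], 0.71), ([246.1, 200.5], 0.59)] [([322.5, 192.6], 0.98)]
keeper_top [([292.1, 215.9], 0.87), ([224.1, 138.2], 0.53)] [([263.4, 199.4], 0.96), ([282.0, 201.0], 0.15)]
jaw [([290.5, 218.6], 0.83)] [([260.2, 199.1], 0.78)]
slat_mid [([273.5, 215.9], 0.95), ([341.5, 310.9], 0.77)] [([179.6, 281.5], 0.93), ([281.3, 201.5], 0.74)]
hammer_grip [([213.0, 267.0], 0.9)] [([313.8, 110.9], 0.9), ([298.1, 197.7], 0.42)]
screw_tray [([174.9, 160.4], 0.97)] [([262.0, 200.5], 0.44)]
tape [([406.6, 289.5], 0.74)] [([114.6, 194.2], 0.62), ([263.1, 199.7], 0.62)]
offcut [([247.4, 200.8], 0.63), ([225.7, 141.7], 0.61)] [([416.1, 285.0], 0.87)]
0 [array([291.7, 217.3, 261.5, 200.8]), array([223.9, 194. , 354.3, 187.8]), array([247.5, 202.6, 321.2, 192.5]), array([290.3, 213.8, 263.2, 199.8]), array([291.5, 218.5, 261.9, 201. ])]
0.1 [array([291.7, 216.8, 261.5, 200.6]), array([223.6, 192.2, 355. , 187.3]), array([247.3, 202.1, 321.5, 192.4]), array([290.3, 213.8, 263.2, 199.8]), array([291.5, 218.5, 261.9, 201. ])]
0.2 [array([291.7, 216.4, 261.5, 200.5]), array([223.6, 190.5, 355.2, 186.8]), array([247.2, 201.6, 321.6, 192.2]), array([290.3, 213.8, 263.2, 199.8]), array([291.5, 218.5, 261.9, 201. ])]
```

View pics/s8.png

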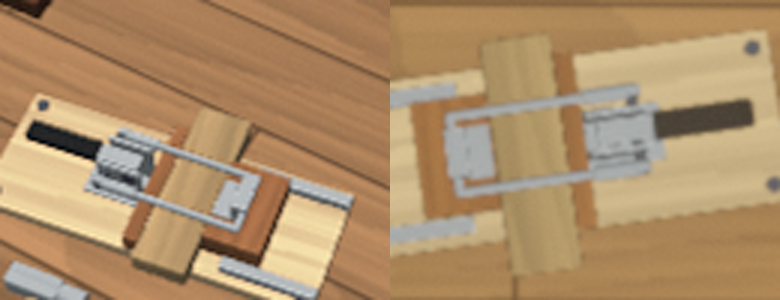

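```bash
python3 -c "
from plant import bot
print(bot.finish_job())"
```

```text
the job is handed in; nothing more can be done
None
```

The slat is clamped and the job is handed in at about 18 s of the 64 s allowed. No verdict was reported.

**What I did**
- I pushed the jaw home; it stopped with 24 N at about 132 mm, where I expected 132.5 mm.
- I pushed the lever forward to about 1.75 rad and tipped the bail over, so its crossbar dropped behind the keeper.
- I pressed the lever down to its stop with about 17 N, then backed off clear.

**Last checks**
- The final pictures show the lever flat after release, with the crossbar hooked under the lip. The slat is seated between fence and jaw, parallel to the fence to within about 0.02 rad by eye.
- The lever's fitted angle is about 0 rad, and the jaw is about 90 mm out, both within pixel error.
- The hammer, the tape and the screw tray are within about 1–2 pixels of where they started, wherever the networks found them correctly. The offcut reads 1–4 pixels off; I put that down to detector noise, as the arm never came near it.

**Failed or disagreeing**
- My first push on the bail, with the tool tilted, jammed along the bail's arms at up to about 38 N. I backed off and redid it with the tool upright.
- The roughly 7 N expected while passing centre never showed in the force readings taken at the ends of moves. I could not measure the 20 N clamping pull; I inferred it from the lever staying down.
- The networks gave some false detections at the end: bail hinge and offcut in the scene view, and screw tray in the top view.

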